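Lock the counting chest

ROBOT

A 7-joint arm with a two-finger parallel gripper is mounted at the origin on the work surface. World frame = base frame: x ahead of the robot, y to its left, z up, the work surface at z = 0. Lengths are in mm, angles in rad, forces in N, time in s.
With the tool pointing down it reaches from about 400 to 875 mm from the base axis. Payload 4.4 kg.
Tool frame: the origin (TCP) lies midway between the tips of the shut fingers; the grasp point (between the pads) lies 19 mm behind it (ctrl.pinch_z is the distance from the TCP to the grasp point, in mm); z points along the fingers, y is the line along which they close (so a half turn about z gives the same grasp; the last joint's range is limited). The gripper opens to 85 mm and grips with 20 to 120 N. Pads are 22 mm wide; open, the fingers measure 114 mm over their backs; the gripper's body (76 mm by 85 mm) begins 54 mm behind the grasp point. The pads swing forward as they close: fully open they stand 13 mm farther back than shut.
Start: joints at [1.178, 0.628, 0.038, 1.517, -0.027, 0.996, -0.02], TCP at [208.687, -615.603, 231.313] pointing down, gripper open.
Joint ranges: [-3.06, 3.06], [-0.37, 2.12], [-1.25, 1.32], [0.18, 2.47], [-1.1, 4.24], [0.23, 1.98], [-2.94, 2.94]. Speed limits (rad/s): [2.57, 2.57, 3.14, 3.14, 3.14, 3.14, 3.14].

INTERFACE

Orientations are given as [roll, pitch, yaw] about the fixed x, y, z axes, in that order (R = Rz(yaw) Ry(pitch) Rx(roll)).
In Python, from cell import read_state, cams, order, ctrl gives the robot as it stands.
- The arm moves only by the tool move_arm, never from a script. Its argument "targets" is text: rows parted by semicolons, each of 7 numbers parted by spaces: the gripper's target within -1 to 1 (fully open at 1, half-way at 0, shut at -1), then the shift along the tool's x, y, z in cm, then the turn, a rotation vector about the tool's x, y, z in degrees. A call has 1 to 5 rows; each row shifts and turns the commanded pose from where the row before left it, along the tool's axes as they then stand; what a row does not reach is not made up. A row lasts 1/12 s, in which the tool goes at most 41.7 mm and 7.16 degrees, less where a joint would pass 70% of its speed; a pose out of reach is approached as far as the arm can. A call with a gripper value outside its range is refused whole. The fingers move at their own pace and stop on an object; the grip force is fixed at half the most. Time passes only in rows, so rows that do not move let the fingers close. It gives the time, the measured TCP pose, the force, the opening and the grip force at its end, in the units of the state.
- read_state(): the state, without advancing time (a new reading comes with each control period).
- cams.get_image(name): name is "scene" or "top" or "wrist"; returns a dict with "color" (384x512x3 uint8, red, green, blue), "fovy" (degrees; the focal length in pixels is half the picture's height over the tangent of half this angle, whatever the lens; pixels are square), "cx", "cy" (the principal point, pixels), "rvec" (rotation vector, rad) and "tvec" (3), from world to camera coordinates, as OpenCV has them. Camera axes: x right, y down, z forward; pixel columns grow to the right and rows downward; lengths in mm; the calibration is good to about 2 mm. The wrist camera is an equidistant fisheye: a pixel r from the principal point sees the ray r / f radians off the axis. A picture is of the moment at which its call begins. There is no depth.
- order.finish_job(): hands the job in; it is judged then, once.
The state is a dict: "clock": time; "qpos": joint angles; "qd": joint speeds; "tau": joint torques, N m; "eef_pos": TCP position; "tool_rot": TCP orientation; "force": force on the tool from outside, world axes, zero at the start; "torque": the same for the moment, N m; "width": finger opening in mm; "gripper_force": force on a finger pad.
Only numpy, scipy, OpenCV 4.12 (cv2) and the standard library are available. Lean on these libraries where they do the work, as an engineer would, in place of code of your own. Each camera call takes 0.05 s, during which the arm holds its last target. There are 200 camera calls.

TASK

Lock the two-leaf classroom chest: with the fingertips, turn the yellow locking disc by its red post until its slot lines up with the green bar (either way round is right), then push the bar by its upright tab through the disc and fully home, until the tab stands against the guide block. Only push the bar, do not lift it, leave everything else where it stands, and take the hand clear at the end.

Things in the scene. Friction and masses are not known exactly. Their poses are not given: they have to be found in the camera images.
- chest: Blue chest with two white lid leaves, 204 x 360 x 75 mm high, fixed to the desk. Origin: centre of its underside; z up; y along its long side, the way the bar is pushed. Lid top at z = 75 mm. The lock stands on the chest's line x = 0, from -y to +y: the bar's runner (y = -157 to -22, rails 32 mm wide over both, 12 mm above the lid), guide block, disc (axis at y = 50), keeper.
- disc_axis (a point): Point on the yellow disc's upright axis, level with the disc's top (16 mm above the lid). Fixed to the chest. The disc has a radius of 34 mm (dark foot 36 mm); a slot 20 mm wide with flared mouths and a dark floor runs right across it, square to the direction of its red post.
- disc (a joint): Turning of the disc about its upright axis, rad, counter-clockwise from above positive: the direction of the red post from the disc axis, measured from the chest's +x. The slot lines up with the bar at 0 (post to the chest's +x) and equally at 3.14 (post to -x). Limits -0.3 and 3.44; starts from 0.7 to 2.44. Friction about 0.06 N m; it stays where it is left.
- guide_stop (a point): Rear (-y) face of the guide block's roof, at its middle, 21 mm above the lid; the tab meets it when the bar is home. The dark guide block reaches 30 mm to +y from here, 32 mm wide, 24 mm above the lid.
- keeper_mouth (a point): Middle of the keeper's mouth, 10 mm above the lid, 42 mm beyond the disc axis. The dark keeper reaches 30 mm to +y from here, 36 mm wide outside, 20 mm inside, top 24 mm above the lid.
- post (a point): Middle of the upright red post on the disc: round, 12 mm diameter, 24 mm from the disc axis, from the disc's top (16 mm above the lid) to 52 mm above the lid; this point is 34 mm above the lid.
- bar: Loose green bar, 14 x 146 x 12 mm high, rounded nose at +y, about 0.12 kg, lying in the runner, nose under the guide block's roof. Origin: centre of its underside, 79 mm above the desk; y along it to the nose. It slides along the chest's +y with about 1 mm of side play, 110 to 122 mm from start to home. Home: origin at y = 43 mm of the chest frame, tab against the guide block.
- bar_tab (a point): Middle of the upright green tab on the bar's tail end: 30 mm wide across the bar, 8 mm thick along it, from 16 to 52 mm above the lid; this point is 38 mm above the lid. Push its -y face towards +y.
- bar_nose (a point): Tip of the bar's rounded nose, at mid height of the bar. Home: at y = 116 mm of the chest frame, inside the keeper.
- eraser: Bystander: board eraser, 24 x 55 x 18 mm, lying on the lid beside the runner (about 70 mm from it on the chest's -x side). Origin: centre of its underside.
- glue: Bystander: white glue stick with orange cap, 27 mm diameter, 86 mm tall, standing on the lid, about 75 mm from the runner on the chest's +x side near its -y end. Origin: centre of its underside.
- cubes: Bystander: row of five coloured counting cubes, 19 x 99 x 19 mm, on the desk. Origin: centre of its underside.
- caddy: Bystander: blue caddy with crayons, 130 x 200 x 137 mm high, on the desk. Origin: centre of its underside.
- cup: Bystander: clear cup, 72 mm diameter, 100 mm tall, on the desk. Origin: centre of its underside.
- weight: Bystander: round brass balance weight, 28 mm diameter, 20 mm tall, on the lid, about 75 mm from the lock on the chest's -x side near its +y end. Origin: centre of its underside.
Things that resemble listed ones, but are neither listed nor needed, are in the scene too. Of the things that look like the bar, the smallest one is meant.

How it is judged:
By the outcome, as a careful person would: the job done as asked, in the order asked, and still so for the second after the job is handed in, with the robot touching nothing.
It also fails if it takes over 45 s, if anything falls off the work surface, if the arm or the gripper's body presses on something with over 40 N, if the wrist force passes 120 N, or if a joint passes its speed limit or range.

## Working session

There is one attempt and no reset: what is moved stays moved. The work goes in short steps, Python scripts to look and compute and a tool call to move; the robot and the scene stay as the last step left them, time stands still between calls to the robot, and variables do not carry over. Pictures are saved under pics/ and viewed, at most 13 in all, crops included, and the job is handed in when it is done.

Besides the shell and the picture viewer there is one more tool, called after "Call:" by a JSON object that holds its "method" and its "body", one argument or row to a line. move_arm: Moves the arm, as the interface text tells. Its arguments: {"type":"object","properties":{"targets":{"type":"string"}},"required":["targets"]}

```bash
mkdir -p pics
python3 - <<'E'
from cell import read_state,cams
import cv2
print(read_state())
ims=[]
for n in("scene","top"):
    d=cams.get_image(n);cv2.imwrite(f"pics/{n}0.png",d["color"][...,::-1]);print(n,d["fovy"],d["cx"],d["cy"],d["rvec"],d["tvec"])
E
```

```text
{'clock': 0.0, 'qpos': array([ 1.1782218 ,  0.62930859,  0.03843812,  1.5183712 , -0.02697667,
        0.99627748, -0.02000315]), 'qd': array([-0.0012052 , -0.00095027, -0.00058224,  0.0008259 ,  0.00211638,
       -0.00037245,  0.00076811]), 'tau': array([-6.21977542e-04, -5.63397539e+01,  1.22613888e+00, -1.93443060e+01,
        1.11515075e-02,  1.06868026e-02,  2.79080047e-05]), 'eef_pos': array([ 208.46910171, -615.01256287,  230.41231401]), 'tool_rot': array([-3.13974636e+00,  3.96886528e-05,  3.26787142e-01]), 'force': array([-0.01166744, -0.37074246, -0.03564702]), 'torque': array([ 0.00689716,  0.03908457, -0.05370163]), 'gripper_force': 0.0, 'width': 85.36537790390872}
scene 47.879374918623725 254.52445085360117 191.64542990325356 [ 2.33269795  0.61908487 -0.21759898] [-437.16108245 -168.3610608  1487.76076003]
top 45.48374960686016 255.5376496396851 187.90631612231456 [ 2.11270129 -2.17200956  0.16103943] [ -12.54280906  537.30803403 1377.03581984]
```

View pics/scene0.png

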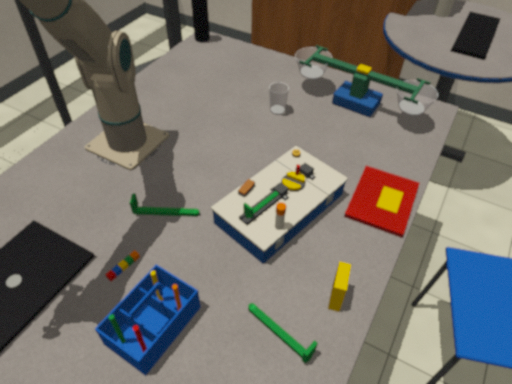

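View pics/top0.png

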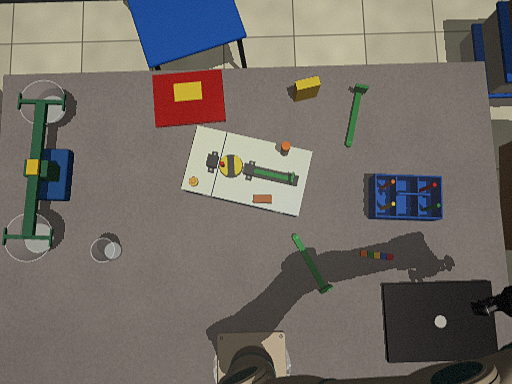

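The scene view shows the chest at (280,200). In the top view the lid spans (182–312, 125–215), with the disc at (231,166), keeper at (212,161) and tab at about (293,178). Chest +y points image-left, roughly world +y.

```bash
cat > h.py <<'E'
import numpy as np,cv2
from cell import read_state,cams
from scipy.spatial.transform import Rotation as Ro
def get(n): return cams.get_image(n)
def ray(d,px,fish=False):
    px=np.atleast_2d(px).astype(float);R,_=cv2.Rodrigues(np.array(d["rvec"]));t=np.array(d["tvec"]).ravel()
    f=d["color"].shape[0]/2/np.tan(np.radians(d["fovy"])/2)
    a=(px-[d["cx"],d["cy"]])/f
    if fish:
        r=np.linalg.norm(a,axis=1,keepdims=True)+1e-12;v=np.hstack([a/r*np.sin(r),np.cos(r)])
    else: v=np.hstack([a,np.ones((len(a),1))])
    return -R.T@t, v@R
def plane(d,px,z,fish=False):
    c,v=ray(d,px,fish);return c+v*((z-c[2])/v[:,2])[:,None]
def proj(d,P,fish=False):
    P=np.atleast_2d(P).astype(float);R,_=cv2.Rodrigues(np.array(d["rvec"]));p=P@R.T+np.array(d["tvec"]).ravel()
    f=d["color"].shape[0]/2/np.tan(np.radians(d["fovy"])/2)
    if fish:
        s=np.linalg.norm(p[:,:2],axis=1,keepdims=True)+1e-12;q=p[:,:2]/s*np.arctan2(s,p[:,2:])
    else: q=p[:,:2]/p[:,2:]
    return q*f+[d["cx"],d["cy"]]
def cen(m): 
    y,x=np.nonzero(m);return np.array([x.mean(),y.mean()]),len(x)
E
python3 - <<'E'
from h import *
d=get("top");im=d["color"];hsv=cv2.cvtColor(im,cv2.COLOR_RGB2HSV)
roi=np.zeros(im.shape[:2],np.uint8);roi[115:225,172:322]=1
w=((hsv[...,1]<60)&(hsv[...,2]>190)&(roi>0)).astype(np.uint8)
cs=max(cv2.findContours(w,0,1)[0],key=cv2.contourArea)
P=plane(d,cs[:,0],75)[:,:2].astype(np.float32)
r=cv2.minAreaRect(P);print(r);print(cv2.boxPoints(r))
y=(abs(hsv[...,0].astype(int)-28)<6)&(hsv[...,1]>150)&(hsv[...,2]>120)
y[:150]=0;y[185:]=0;y[:,:215]=0;y[:,250:]=0
print("disc",plane(d,cen(y)[0],91),cen(y))
g=(abs(hsv[...,0].astype(int)-65)<18)&(hsv[...,1]>120)&(roi>0);g[:,:255]=0
print("green",plane(d,cen(g)[0],91),cen(g))
c=cv2.resize(im[120:220,175:320],None,fx=5.5,fy=5.5,interpolation=cv2.INTER_CUBIC)
s=get("scene")["color"][140:260,200:360];s=cv2.resize(s,None,fx=3,fy=3,interpolation=cv2.INTER_CUBIC)
cv2.imwrite("pics/c1.png",c[...,::-1])
E
```

```text
((576.4385986328125, -48.29484558105469), (266.2768249511719, 200.6264190673828), 75.2901840209961)
[[ 445.60626  -151.59766 ]
 [ 639.657    -202.54144 ]
 [ 707.27094    55.007965]
 [ 513.2202    105.95175 ]]
disc [[599.61759269  43.46316923  91.        ]] (array([231.35046729, 165.37383178]), 214)
green [[ 565.33534293 -106.31566452   91.        ]] (array([281.55555556, 175.22222222]), 27)
```

View pics/c1.png

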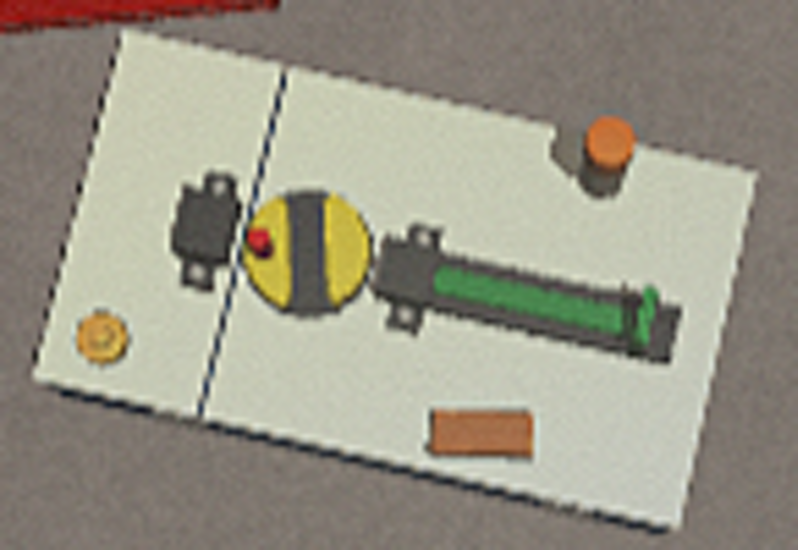

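Crop: the post is at (260,240) and the disc centre at (308,252). The slot runs vertically, the keeper is at (208,218) and the tab at (648,315). So the post points roughly along chest +y (about 1.8 rad), and turning counter-clockwise to π is shorter. Next I work out the chest frame from the corners.

```bash
cat >> h.py <<'E'
def delta(tp,yaw=None,s=None):
    "tool-frame shift cm (and z turn deg) from measured pose to target TCP with tool x at yaw, pointing down"
    s=s or read_state();R=Ro.from_euler("xyz",s["tool_rot"])
    d=R.inv().apply(np.array(tp)-s["eef_pos"])/10
    rv=np.zeros(3)
    if yaw is not None: rv=np.degrees((R.inv()*Ro.from_euler("xyz",[np.pi,0,yaw])).as_rotvec())
    return np.round(d,2),np.round(rv,1)
E
python3 - <<'E'
from h import *
d=get("top")
c=np.array([[122,30],[35,380],[757,172],[680,530]])/5.5+[175,120]-.4
P=plane(d,c,75)[:,:2];print(P)
y=(P[0]+P[1]-P[2]-P[3])/2;print(np.linalg.norm(y),np.arctan2(y[1],y[0]));o=P.mean(0);print(o)
x=(P[0]+P[2]-P[1]-P[3])/2;print(np.linalg.norm(x),np.arctan2(x[1],x[0])+np.pi/2)
yh=y/np.linalg.norm(y);print("disc",o+50*yh)
print(delta([o[0],o[1],330]))
E
```

```text
[[ 732.59910849  148.40981831]
 [ 535.41119226  197.79721805]
 [ 641.09793961 -203.67926273]
 [ 443.12925344 -152.66910445]]
363.09789510453993 1.3149373395612725
[588.05937345  -2.53533271]
203.85559232036104 1.3219904735711052
disc [600.71319975  45.83698045]
(array([ 55.61, -45.86,  -9.87]), array([0., 0., 0.]))
```

Call:
{"method": "move_arm", "body": {
  "targets": "1 2.5 -2 -2.5 0 0 0;1 2.8 -2.3 -2 0 0 0;1 2.8 -2.3 -2 0 0 0;1 3.1 -2.5 -1 0 0 0;1 3.1 -2.5 -1 0 0 0"
}}

```text
clock: 0.67
eef_pos: [307.5, -458.7, 317.4]
tool_rot: [3.14, -0.0, 0.326]
force: [1.2, -0.1, -0.4]
width: 85.3
gripper_force: 0.0
```

Call:
{"method": "move_arm", "body": {
  "targets": "1 3.1 -2.6 -1 0 0 0;1 3.1 -2.6 0 0 0 0;1 3.1 -2.6 0 0 0 0;1 3.1 -2.6 0 0 0 0;1 3.1 -2.6 0 0 0 0"
}}

```text
clock: 1.08
eef_pos: [412.5, -285.2, 326.6]
tool_rot: [3.141, -0.0, 0.327]
force: [0.9, 0.6, 0.4]
width: 85.3
gripper_force: 0.0
```

Call:
{"method": "move_arm", "body": {
  "targets": "1 3.1 -2.6 0 0 0 0;1 3.1 -2.6 0 0 0 0;1 3.1 -2.6 0 0 0 0;1 3.1 -2.6 0 0 0 0;1 3.1 -2.6 0 0 0 0"
}}

```text
clock: 1.5
eef_pos: [517.6, -112.3, 326.5]
tool_rot: [3.141, -0.0, 0.327]
force: [0.8, -0.7, -0.5]
width: 85.5
gripper_force: 0.0
```

Call:
{"method": "move_arm", "body": {
  "targets": "-0.6 3.1 -2.6 0 0 0 0;-0.6 3.1 -2.6 0 0 0 0;-0.6 3 -2.3 0 0 0 0;-0.6 0 0 0 0 0 0;-0.6 0 0 0 0 0 0"
}}

```text
clock: 1.92
eef_pos: [580.6, -10.6, 325.7]
tool_rot: [-3.14, 0.0, 0.332]
force: [-0.1, -0.3, 0.0]
width: 25.6
gripper_force: 0.0
```

Run:
```python
from h import *
d=get("wrist");cv2.imwrite("pics/w1.png",d["color"][...,::-1])
s=read_state();print(s["eef_pos"],s["tool_rot"],s["width"],s["qpos"]);print(ray(d,[[256,192]],True)[0])
```

```text
[579.92416206 -13.18981517 325.87668002] [3.14136795e+00 1.10798586e-03 3.28372715e-01] 18.56454038268746 [ 0.06099165  0.43846295 -0.13204651  1.58504559  0.06261286  1.12321107
 -1.32829621]
[646.30241301  11.36806512 467.36439573]
```

View pics/w1.png

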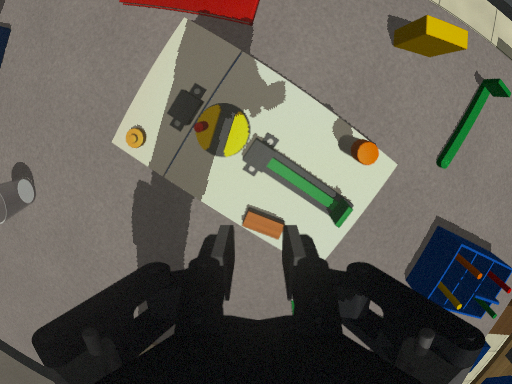

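The wrist view shows the disc at (222,129), post at (200,126), guide block at (262,155), tab at (343,211) and keeper at (187,106). All are unobstructed.

```bash
cat > meas.py <<'E'
from h import *
def meas(tag=None):
    d=get("wrist");im=d["color"];hsv=cv2.cvtColor(im,cv2.COLOR_RGB2HSV);H,S,V=[hsv[...,i].astype(int) for i in range(3)]
    out={}
    def near(m,P,r,z):  # keep mask pixels whose plane point is within r of P
        y,x=np.nonzero(m);px=np.c_[x,y];Q=plane(d,px,z,True)[:,:2];k=np.linalg.norm(Q-P,axis=1)<r
        return px[k],Q[k]
    D=np.array([600.,46.])
    for _ in range(2):
        px,Q=near((abs(H-27)<7)&(S>130)&(V>60),D,48,91)
        c,r=cv2.minEnclosingCircle(Q.astype(np.float32));D=np.array(c)
    out["disc"]=(D.round(1),round(r,1))
    px,Q=near(((H<8)|(H>172))&(S>140)&(V>50),D,60,120)
    hull=cv2.minEnclosingCircle(Q.astype(np.float32));out["post_px"]=px.mean(0).round(1),len(px)
    c,_=ray(d,[[0,0]],True)
    # farthest-from-camera extent of the blob is the top rim at z=127; inset by 6 mm
    Q=plane(d,px,127,True)[:,:2];u=(Q.mean(0)-c[:2]);u/=np.linalg.norm(u);v=np.array([-u[1],u[0]])
    top=np.max(Q@u)-6;sid=(np.max(Q@v)+np.min(Q@v))/2
    out["post"]=(u*top+v*sid).round(1),round(np.ptp(Q@v),1),round(np.ptp(Q@u),1)
    px,Q=near((abs(H-68)<20)&(S>100)&(V>40),np.array([560.,-75.]),110,91)
    out["green_ext"]=len(px)
    if tag: cv2.imwrite(f"pics/{tag}.png",im[...,::-1])
    return d,hsv,out,px
E
python3 - <<'E'
from meas import *
d,hsv,o,px=meas();print(o)
c=np.array([[187,18],[113,140],[397,164]]);P=plane(d,c,75,True)[:,:2];print(P)
y=P[0]-P[2];x=P[0]-P[1];print(np.linalg.norm(y),np.linalg.norm(x),np.arctan2(y[1],y[0])-np.pi/2,np.arctan2(x[1],x[0]),(P[1]+P[2])/2)
# keeper top, guide top dark blobs
H,S,V=[hsv[...,i].astype(int) for i in range(3)]
import cv2
crop=d["color"][80:240,160:370];cv2.imwrite("pics/c2.png",cv2.resize(crop,None,fx=3.7,fy=3.7,interpolation=cv2.INTER_CUBIC)[...,::-1])
E
```

```text
{'disc': (array([603.3,  45.3]), 34.3), 'post_px': (array([197.6, 125.1]), 92), 'post': (array([603.2,  68.5]), np.float64(10.0), np.float64(16.1)), 'green_ext': 1098}
[[ 733.43471457  137.7675509 ]
 [ 542.18155521  192.65430659]
 [ 639.9306927  -206.36763615]]
356.61187455073826 198.97318139355468 -0.2653023884745329 -0.2794739197883347 [591.05612396  -6.85666478]
```

View pics/c2.png

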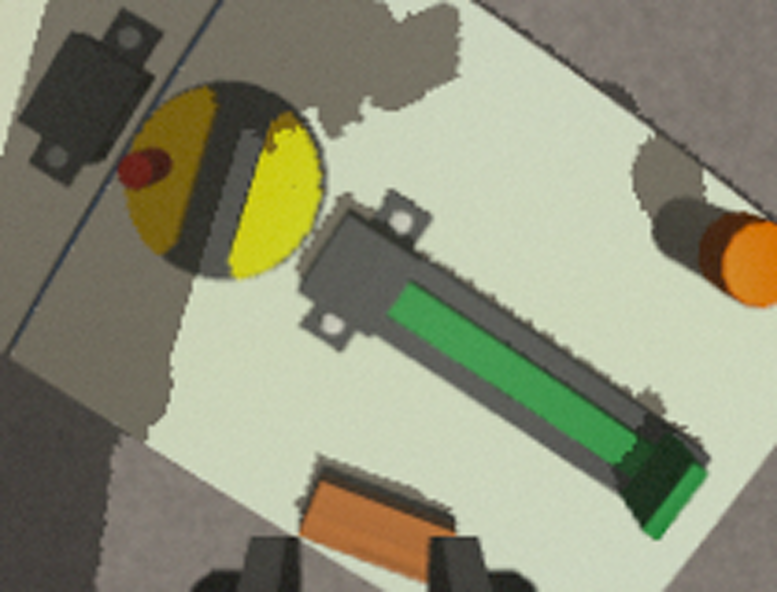

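Crop of the wrist view: the bar's top edges run (388,312)–(612,466) and (411,283)–(638,437). The tab-top corners are (693,462), (708,472), (657,538) and (640,530). The post top is near (135,168).

Run:
```python
from meas import *
d=get("wrist")
f=lambda p,z: plane(d,np.array(p)/3.7+[160,80]-.4,z,True)[:,:2]
b=f([[388,312],[612,466],[411,283],[638,437]],91);t=f([[693,462],[708,472],[657,538],[640,530]],127)
k=f([[75,32],[20,118],[155,75],[97,163]],99);g=f([[345,208],[300,287],[415,262],[372,333]],99)
v=[b[0]-b[1],b[2]-b[3]]
print("baryaw",[np.arctan2(q[1],q[0])-np.pi/2 for q in v])
D=np.array([603.3,45.3]);print("tab",t,t.mean(0),"k",k.mean(0),"g",g.mean(0))
for q in(D-t.mean(0),k.mean(0)-t.mean(0),k.mean(0)-g.mean(0)): print(np.linalg.norm(q),np.arctan2(q[1],q[0])-np.pi/2)
s=f([[215,88],[165,250],[278,120],[229,275]],91);print("slot",[np.arctan2(*(q[::-1])) for q in (s[0]-s[1],s[2]-s[3])])
```

```text
baryaw [np.float64(-0.27829575251691385), np.float64(-0.2643841021520723)]
tab [[ 569.6238914  -135.96432956]
 [ 567.99498043 -142.60243348]
 [ 540.22232623 -134.97441983]
 [ 541.1452555  -127.92462899]] [ 554.74661339 -135.36645297] k [618.3294729   96.51994015] g [589.17301223 -10.11616003]
187.07698569921402 -0.26254267138813514
240.4455849819616 -0.2676207430839299
110.55024677017707 -0.2668968634230884
slot [np.float64(0.0017050510207274794), np.float64(0.004138160369967394)]
```

```bash
python3 -c "
from h import *
print(delta([603.3,69,180],-np.pi/2),read_state()['eef_pos'])"
```

```text
(array([ 4.96, -7.24, 14.61]), array([ 1.000e-01, -0.000e+00,  1.086e+02])) [579.46670345 -15.24350509 326.1991031 ]
```

Call:
{"method": "move_arm", "body": {
  "targets": "-0.6 0 0 0 0 0 7;-0.6 0 0 0 0 0 7;-0.6 0 0 0 0 0 7;-0.6 0 0 0 0 0 7;-0.6 0 0 0 0 0 7"
}}

```text
clock: 2.48
eef_pos: [579.4, -15.7, 326.7]
tool_rot: [3.141, -0.0, -0.294]
force: [-0.6, -0.4, -0.3]
width: 16.9
gripper_force: 0.0
```

Call:
{"method": "move_arm", "body": {
  "targets": "-0.6 0 0 0 0 0 7;-0.6 0 0 0 0 0 7;-0.6 0 0 0 0 0 7;-0.6 0 0 0 0 0 7;-0.6 0 0 0 0 0 7"
}}

```text
clock: 2.9
eef_pos: [579.4, -15.7, 326.7]
tool_rot: [3.141, -0.0, -0.904]
force: [0.0, 0.1, 0.0]
width: 17.2
gripper_force: 0.0
```

Call:
{"method": "move_arm", "body": {
  "targets": "-0.6 0 0 0 0 0 7;-0.6 0 0 0 0 0 7;-0.6 0 0 0 0 0 7;-0.6 0 0 0 0 0 7;-0.6 0 0 0 0 0 7"
}}

```text
clock: 3.32
eef_pos: [579.4, -15.7, 326.8]
tool_rot: [-3.141, 0.0, -1.514]
force: [0.1, 0.0, -0.3]
width: 16.8
gripper_force: 0.0
```

Call:
{"method": "move_arm", "body": {
  "targets": "-0.6 -3.2 0 2.5 0 0 3.8;-0.6 -3.2 0 3 0 0 0;-0.6 0 0 3 0 0 0;-0.6 0 0 3 0 0 0;-0.6 0 0 0 0 0 0"
}}

```text
clock: 3.73
eef_pos: [573.3, 42.2, 212.3]
tool_rot: [3.128, 0.001, -1.559]
force: [-2.1, -0.9, -0.6]
width: 17.2
gripper_force: 0.0
```

```bash
python3 -c "
from h import *
s=read_state();print(s['eef_pos'],s['tool_rot'],s['qpos'][6],s['width'])
print(delta([603.3,69,103],-np.pi/2))"
```

```text
[573.2841963   42.23704319 212.32669449] [ 3.12849289e+00  5.01623695e-04 -1.55859703e+00] -2.8871517997992546 17.177468653199288
(array([-2.63, -3.18, 10.89]), array([0.8, 0. , 0.7]))
```

Call:
{"method": "move_arm", "body": {
  "targets": "-0.6 0 0 0 0 0 -7;-0.6 0 0 0 0 0 -2;-0.6 0 0 0 0 0 0;-0.6 0 0 0 0 0 0"
}}

```text
clock: 4.07
eef_pos: [578.3, 40.8, 218.9]
tool_rot: [3.141, 0.002, -1.405]
force: [0.5, -0.1, -0.2]
width: 17.1
gripper_force: 0.0
```

```bash
python3 -c "
from h import *
s=read_state();print(s['eef_pos'],s['tool_rot'],s['qpos'][6],s['width'])
print(delta([603.3,69.1,104],s['tool_rot'][2]))"
```

```text
[578.25614873  40.8495574  218.87569788] [ 3.14134069e+00  1.91760474e-03 -1.40473642e+00] -2.7632989417574025 17.129949567535704
(array([-2.35, -2.94, 11.49]), array([0. , 0.1, 0. ]))
```

Call:
{"method": "move_arm", "body": {
  "targets": "-0.6 -1.2 -1.5 2 0 0 0;-0.6 -1.15 -1.44 3 0 0 0;-0.6 0 0 2 0 0 0;-0.6 0 0 0 0 0 0;-0.6 0 0 0 0 0 0"
}}

```text
clock: 4.48
eef_pos: [601.9, 69.6, 147.2]
tool_rot: [3.137, 0.001, -1.403]
force: [-0.4, -0.2, 0.5]
width: 17.4
gripper_force: 0.0
```

```bash
python3 -c "
from meas import *
d,h,o,px=meas('w3');print(o)
s=read_state();print(s['eef_pos'],s['tool_rot'],s['qpos'][6],s['width'])
print(delta([603.3,69.1,104],s['tool_rot'][2]))"
```

```text
{'disc': (array([602.8,  45.2]), 34.7), 'post_px': (array([257.4, 223. ]), 332), 'post': (array([602.6,  68.6]), np.float64(11.2), np.float64(20.8)), 'green_ext': 1867}
[602.89358566  69.31610788 148.43964928] [ 3.14010065e+00  9.98374742e-04 -1.40300335e+00] -2.764309582518503 17.023587796472075
(array([ 0.03, -0.04,  4.44]), array([0.1, 0.1, 0. ]))
```

View pics/w3.png

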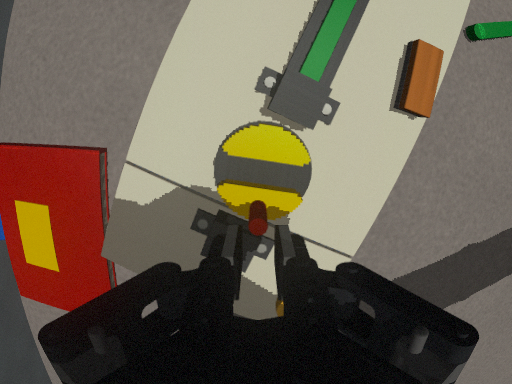

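The post at (258,215) sits centred between the fingertips at (240–278, 235). Going down.

Call:
{"method": "move_arm", "body": {
  "targets": "-0.6 0 0 1.5 0 0 0;-0.6 0 0 1.5 0 0 0;-0.6 0 0 1.4 0 0 0;-0.68 0 0 0 0 0 0;-0.68 0 0 0 0 0 0"
}}

```text
clock: 4.95
eef_pos: [602.9, 70.0, 104.7]
tool_rot: [3.141, 0.002, -1.402]
force: [0.3, 0.4, 0.2]
width: 13.6
gripper_force: 0.1
```

```bash
python3 -c "
from h import *
s=read_state();print(s['eef_pos'],s['tool_rot'],s['qpos'][6],s['width'],s['force'],s['gripper_force'])
D=np.array([602.9,45.2]);
yaw=s['tool_rot'][2];R=Ro.from_euler('xyz',s['tool_rot'])
print(R.inv().apply(np.r_[D-s['eef_pos'][:2],0]))"
```

```text
[602.89596193  70.00638971 104.66815557] [ 3.14058901e+00  1.59000620e-03 -1.40214335e+00] -2.735484067307177 13.608872525875562 [0.34923037 0.38502973 0.20956931] 0.054638616275042295
[24.45507772  4.15992259 -0.0347087 ]
```

Call:
{"method": "move_arm", "body": {
  "targets": "-0.68 -0.03 0.3 0 0 0 -7;-0.68 -0.03 0.3 0 0 0 -7;-0.68 -0.03 0.3 0 0 0 -7;-0.68 -0.03 0.3 0 0 0 -7;-0.68 -0.03 0.3 0 0 0 -7"
}}

```text
clock: 5.37
eef_pos: [591.0, 67.0, 105.7]
tool_rot: [-3.137, -0.001, -0.784]
force: [2.2, 1.8, -2.9]
width: 13.4
gripper_force: 1.9
```

```bash
python3 -c "
from h import *
s=read_state();print(s['eef_pos'],s['tool_rot'],s['qpos'][6],s['width'],s['force'],s['gripper_force'])
D=np.array([602.9,45.2]);R=Ro.from_euler('xyz',s['tool_rot'])
v=s['eef_pos'][:2]-D;print(np.linalg.norm(v),np.arctan2(v[1],v[0])+.266)
print(R.inv().apply(np.r_[-v,0]))"
```

```text
[591.02135752  66.97292298 105.72182645] [-3.13675324e+00 -8.97066083e-04 -7.84068023e-01] -2.2729328458178957 13.354179313369373 [ 2.2279162   1.78140117 -2.90078738] 1.949891522526741
24.802466049825114 2.336231631946122
[ 2.37859134e+01  7.02797862e+00 -1.26737364e-02]
```

Call:
{"method": "move_arm", "body": {
  "targets": "-0.68 -0.03 0.3 0 0 0 -7;-0.68 -0.03 0.3 0 0 0 -7;-0.68 -0.03 0.3 0 0 0 -7;-0.68 -0.03 0.3 0 0 0 -7;-0.68 -0.03 0.3 0 0 0 -7"
}}

```text
clock: 5.78
eef_pos: [580.7, 56.1, 105.6]
tool_rot: [-3.138, -0.001, -0.173]
force: [-1.2, 4.7, 0.3]
width: 13.6
gripper_force: 2.4
```

Call:
{"method": "move_arm", "body": {
  "targets": "-0.68 -0.03 0.3 0 0 0 -5;-0.68 0 0 0 0 0 0;-0.68 0 0 0 0 0 0"
}}

```text
clock: 6.03
eef_pos: [579.2, 52.1, 105.2]
tool_rot: [-3.139, 0.0, -0.094]
force: [-0.5, 2.7, 1.9]
width: 13.7
gripper_force: 1.6
```

```bash
python3 -c "
from meas import *
d,h,o,px=meas('w4');print(o)
s=read_state();print(s['eef_pos'],s['tool_rot'],s['qpos'][6],s['width'],s['force'],s['gripper_force'])
D=np.array([602.9,45.2]);R=Ro.from_euler('xyz',s['tool_rot'])
v=s['eef_pos'][:2]-D;print(np.linalg.norm(v),np.arctan2(v[1],v[0])+.266)
print(R.inv().apply(np.r_[-v,0]))"
```

```text
{'disc': (array([603.5,  45.9]), 34.5), 'post_px': (array([255.8, 247.6]), 942), 'post': (array([581.4,  52.6]), np.float64(10.6), np.float64(24.0)), 'green_ext': 2725}
[579.40978544  51.94381325 104.88936969] [-3.13936728e+00  2.52322321e-04 -9.35294256e-02] -1.756959550540383 13.870346973739837 [-1.32291272  2.73407417  3.00608351] 1.5731676667928696
24.439091584343974 3.128021273378175
[ 2.40173712e+01  4.52048896e+00 -1.61199137e-02]
```

View pics/w4.png

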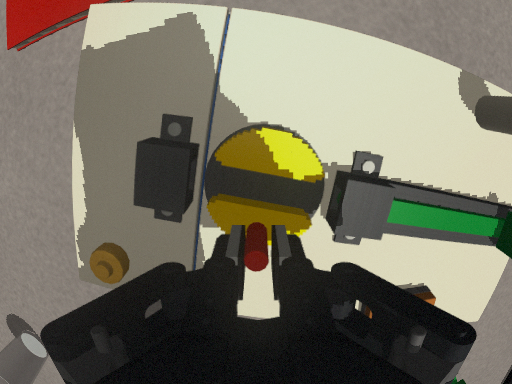

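The slot now runs (215,180)→(320,200), nearly in line with the keeper and bar. I measure its angle from the slot's pixels.

```bash
cat > slot.py <<'E'
from h import *
def slot(D=np.array([603.2,45.5]),psi=-.266):
    d=get("wrist");hsv=cv2.cvtColor(d["color"],cv2.COLOR_RGB2HSV).astype(int)
    m=(abs(hsv[...,0]-27)<7)&(hsv[...,1]>130)&(hsv[...,2]>60)
    y,x=np.nonzero(m);Q=plane(d,np.c_[x,y],91,True)[:,:2]-D
    e=np.array([-np.sin(psi),np.cos(psi)]);n=np.array([np.cos(psi),np.sin(psi)])
    a,b=Q@e,Q@n;r=[]
    for sg in(1,-1):
        pts=[]
        for lo in np.arange(-18,18,2):
            k=(a>=lo)&(a<lo+2)&(b*sg>0)&(np.hypot(a,b)<33)
            if k.sum()>1: pts.append((lo+1,(b[k]*sg).min()*sg))
        p=np.array(pts);c=np.polyfit(p[:,0],p[:,1],1);res=p[:,1]-np.polyval(c,p[:,0]);k=abs(res)<1.2;c=np.polyfit(p[k,0],p[k,1],1);r.append(c.round(3))
    return r
if __name__=="__main__": print(slot())
E
python3 slot.py
```

```text
[array([0.022, 9.326]), array([ 0.02 , -6.407])]
```

Call:
{"method": "move_arm", "body": {
  "targets": "-0.68 0 0.06 0 0 0 0;-0.68 0 0 0 0 0 0;-0.68 0 0 0 0 0 0"
}}

```text
clock: 6.38
eef_pos: [579.1, 50.7, 103.5]
tool_rot: [-3.141, 0.001, -0.092]
force: [0.7, 2.4, 2.1]
width: 13.4
gripper_force: 1.3
```

```bash
python3 slot.py
```

```text
[array([-0.039,  9.391]), array([-0.04 , -6.335])]
```

Call:
{"method": "move_arm", "body": {
  "targets": "-0.55 0 0 0 0 0 0;-0.55 0 0 0 0 0 0;-0.55 0 0 -3 0 0 0;-0.55 0 0 -4 0 0 0;-1 0 0 -2 0 0 0"
}}

```text
clock: 6.85
eef_pos: [579.8, 49.6, 196.1]
tool_rot: [-3.141, -0.0, -0.093]
force: [0.4, 0.1, 0.1]
width: 8.5
gripper_force: 0.0
```

```bash
python3 -c "
from slot import *
print(slot());s=read_state();print(s['eef_pos']);print(delta([544.2,-174,190],1.305))"
```

```text
[array([-0.059,  9.456]), array([-0.045, -7.92 ])]
[581.85493905  49.79805422 199.14149023]
(array([-1.67, 22.63,  0.86]), array([  0.1,  -0.4, -80.1]))
```

Call:
{"method": "move_arm", "body": {
  "targets": "-1 -0.33 3.8 0 0 0 0;-1 -0.33 3.8 0 0 0 0;-1 -0.33 3.8 0 0 0 0;-1 -0.33 3.8 0 0 0 0;-1 -0.33 3.8 0 0 0 0"
}}

```text
clock: 7.32
eef_pos: [543.4, -139.4, 192.5]
tool_rot: [-3.141, 0.004, -0.092]
force: [0.3, 0.2, -0.3]
width: -0.2
gripper_force: 0.0
```

Call:
{"method": "move_arm", "body": {
  "targets": "-1 0 3.6 0 0 0 -7;-1 0 0 0 0 0 -7;-1 0 0 0 0 0 -7;-1 0 0 0 0 0 -7;-1 0 0 0 0 0 -7"
}}

```text
clock: 7.73
eef_pos: [540.5, -174.0, 192.2]
tool_rot: [-3.138, 0.003, 0.523]
force: [0.7, -0.0, -0.0]
width: 0.1
gripper_force: 0.0
```

Call:
{"method": "move_arm", "body": {
  "targets": "-1 0 0 0 0 0 -7;-1 0 0 0 0 0 -7;-1 0 0 0 0 0 -7;-1 0 0 0 0 0 -7;-1 0 0 0 0 0 -7"
}}

```text
clock: 8.15
eef_pos: [540.6, -173.7, 192.2]
tool_rot: [-3.137, 0.001, 1.135]
force: [-0.2, -0.4, -0.7]
width: -0.0
gripper_force: 0.0
```

Call:
{"method": "move_arm", "body": {
  "targets": "-1 0 0 0 0 0 -7;-1 0 0 0 0 0 -3;-1 0 0 0 0 0 0;-1 0 0 0 0 0 0"
}}

```text
clock: 8.48
eef_pos: [540.8, -173.6, 192.4]
tool_rot: [-3.137, -0.0, 1.302]
force: [-1.0, 0.1, 0.0]
width: 0.3
gripper_force: 0.0
```

```bash
python3 -c "
from h import *
s=read_state();print(s['eef_pos'],s['tool_rot'],s['width'],s['qpos'])
print(delta([544.2,-174,99],1.305))
d=get('wrist');cv2.imwrite('pics/w5.png',d['color'][...,::-1])"
```

```text
[ 540.79915216 -173.55577734  192.37933562] [-3.13737546e+00 -2.89854447e-04  1.30174541e+00] 0.2874267897978257 [ 0.49178622  0.57880912 -0.35427611  1.78245556  0.25911966  0.8304861
 -0.25527313]
(array([0.04, 0.38, 9.34]), array([-0.2, -0. , -0.2]))
```

View pics/w5.png

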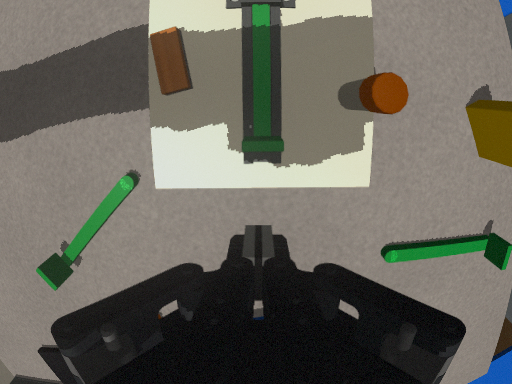

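The tab at (263,144) lies ahead of the fingertips at (259,232), a few mm to the right as computed. I descend behind it.

Call:
{"method": "move_arm", "body": {
  "targets": "-1 0 0.38 3 0 0 0;-1 0 0 3 0 0 0;-1 0 0 3.3 0 0 0;-1 0 0 0 0 0 0;-1 0 0 0 0 0 0"
}}

```text
clock: 8.95
eef_pos: [543.5, -173.4, 98.8]
tool_rot: [-3.134, -0.0, 1.304]
force: [0.7, 0.6, 0.5]
width: 0.2
gripper_force: 0.0
```

```bash
python3 -c "
from h import *
s=read_state();print(s['eef_pos'],s['tool_rot'],s['force'])
d=get('wrist');h=cv2.cvtColor(d['color'],cv2.COLOR_RGB2HSV).astype(int)
m=((abs(h[...,0]-65)<20)&(h[...,1]>100)&(h[...,2]>40)).astype(np.uint8)
y,x=np.nonzero(m);Q=plane(d,np.c_[x,y],127,True)[:,:2]
e=np.array([.263,.965]);n=np.array([.965,-.263]);T=s['eef_pos'][:2]
a,b=(Q-T)@e,(Q-T)@n;k=(abs(b)<40)&(a<80)&(a>-5)
# rows with wide extent = tab
for lo in range(0,60,3):
    kk=k&(a>=lo)&(a<lo+3)
    if kk.any(): print(lo,b[kk].min().round(1),b[kk].max().round(1))
"
```

```text
[ 543.523298   -173.39874826   98.80069584] [-3.13446136e+00 -3.18034394e-04  1.30402434e+00] [0.66942496 0.58361618 0.49739035]
36 -13.8 15.3
39 -13.7 15.2
42 -13.6 15.1
45 -12.3 14.3
48 -10.7 12.2
51 -4.4 6.0
54 -4.4 6.0
57 -4.4 6.3
```

Call:
{"method": "move_arm", "body": {
  "targets": "-1 1 0.07 0 0 0 0;-1 1 0 0 0 0 0;-1 0.7 0 0 0 0 0;-1 0.7 0 0 0 0 0;-1 0.6 0 0 0 0 0"
}}

```text
clock: 9.42
eef_pos: [556.8, -134.4, 100.9]
tool_rot: [-3.14, -0.001, 1.305]
force: [0.6, -1.4, 1.1]
width: -0.2
gripper_force: 0.7
```

Call:
{"method": "move_arm", "body": {
  "targets": "-1 0.6 0 0 0 0 0;-1 0.6 0 0 0 0 0;-1 0.6 0 0 0 0 0;-1 0.6 0 0 0 0 0;-1 0.6 0 0 0 0 0"
}}

```text
clock: 9.83
eef_pos: [564.0, -105.8, 99.9]
tool_rot: [-3.138, -0.001, 1.304]
force: [-0.8, -1.1, 1.4]
width: -0.1
gripper_force: 0.8
```

```bash
python3 -c "
from h import *
s=read_state();print(s['eef_pos'],s['tool_rot'],s['force'])
v=s['eef_pos'][:2]-[603.2,45.5];print(v@[.263,.965]+50,v@[.965,-.263])
d=get('wrist');cv2.imwrite('pics/w6.png',d['color'][...,::-1])"
```

```text
[ 563.9796789  -105.84767769   99.89448521] [-3.13820316e+00 -6.55242053e-04  1.30432424e+00] [-0.79801418 -1.06279237  1.41465889]
-106.36545342396141 1.956829375200105
```

View pics/w6.png

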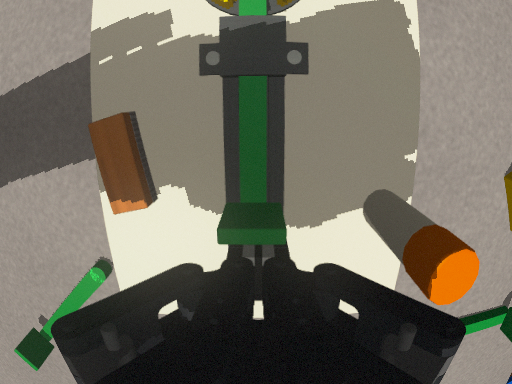

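The tab at (252,222) is against the fingers, and the bar's green already shows beyond the guide block in the disc's slot at (252,5). The glue stick at (440,265) is close to the gripper's right knuckle, so I check that clearance.

```bash
python3 -c "
from h import *
s=read_state();d=get('wrist');e=np.array([.263,.965]);n=np.array([.965,-.263])
Q=plane(d,[[447,252],[478,262],[404,255],[437,225]],161,True)[:,:2]-s['eef_pos'][:2];print(np.c_[Q@e,Q@n])
for z in(140,160,172,185):
  Q=plane(d,[[465,330],[340,268]],z,True)[:,:2]-s['eef_pos'][:2];print(z,np.c_[Q@e,Q@n].round(0).tolist())
"
```

```text
[[22.18180821 68.21789725]
 [15.94976777 86.59277204]
 [22.60142361 49.52157435]
 [33.06351327 60.72796883]]
140 [[-45.0, 119.0], [6.0, 34.0]]
160 [[-22.0, 96.0], [19.0, 27.0]]
172 [[-9.0, 82.0], [26.0, 23.0]]
185 [[5.0, 67.0], [34.0, 19.0]]
```

The knuckle passes about 15 mm or more above the glue stick's top, so I continue the push.

Call:
{"method": "move_arm", "body": {
  "targets": "-1 0.6 -0.04 0 0 0 0;-1 0.6 -0.04 0 0 0 0;-1 0.6 0 0 0 0 0;-1 0.6 0 0 0 0 0;-1 0.6 0 0 0 0 0"
}}

```text
clock: 10.35
eef_pos: [571.2, -76.4, 100.0]
tool_rot: [-3.138, -0.001, 1.305]
force: [-0.3, -2.5, 0.5]
width: 0.1
gripper_force: 0.5
```

Call:
{"method": "move_arm", "body": {
  "targets": "-1 0.5 0 0 0 0 0;-1 0.5 0 0 0 0 0;-1 0.5 0 0 0 0 0;-1 0.5 0 0 0 0 0;-1 0.2 0 0 0 0 0"
}}

```text
clock: 10.77
eef_pos: [577.1, -54.7, 100.1]
tool_rot: [-3.139, -0.001, 1.305]
force: [0.5, -0.3, -0.3]
width: 0.1
gripper_force: 0.4
```

```bash
python3 -c "
from h import *
s=read_state();print(s['eef_pos'],s['tool_rot'],s['force'])
v=s['eef_pos'][:2]-[603.2,45.5];print(v@[.263,.965]+50,v@[.965,-.263])
d=get('wrist');cv2.imwrite('pics/w7.png',d['color'][...,::-1])"
```

```text
[577.09901565 -54.71782311 100.05930711] [-3.13852730e+00 -1.44431087e-03  1.30540327e+00] [ 0.50945655 -0.34848738 -0.32781754]
-53.574758189164825 1.1698375792425353
```

View pics/w7.png

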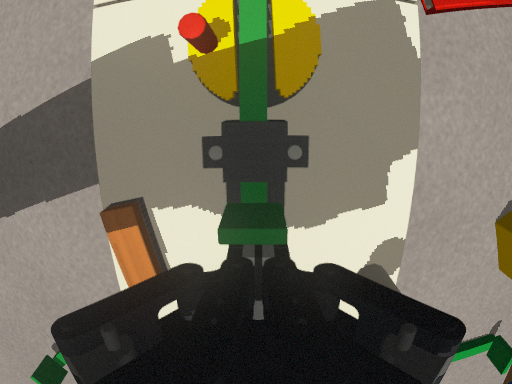

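The bar passes through the disc's slot at (253,50), and the tab is about 20 mm short of the guide block. I push gently to contact.

Call:
{"method": "move_arm", "body": {
  "targets": "-1 0.4 0 0 0 0 0;-1 0.4 0 0 0 0 0;-1 0.3 0 0 0 0 0;-1 0.2 0 0 0 0 0;-1 0 0 0 0 0 0"
}}

```text
clock: 11.23
eef_pos: [580.5, -42.5, 100.0]
tool_rot: [-3.139, -0.001, 1.305]
force: [0.5, 0.7, 0.9]
width: 0.2
gripper_force: 0.0
```

Call:
{"method": "move_arm", "body": {
  "targets": "-1 0.2 0 0 0 0 0;-1 0.2 0 0 0 0 0;-1 0.1 0 0 0 0 0;-1 0 0 0 0 0 0"
}}

```text
clock: 11.57
eef_pos: [580.7, -42.0, 100.1]
tool_rot: [-3.138, 0.004, 1.302]
force: [-1.3, -6.1, 0.4]
width: 0.0
gripper_force: 3.2
```

Call:
{"method": "move_arm", "body": {
  "targets": "-1 0.3 0 0 0 0 0;-1 0.3 0 0 0 0 0;-1 0 0 0 0 0 0"
}}

```text
clock: 11.82
eef_pos: [580.6, -41.9, 100.1]
tool_rot: [-3.136, 0.012, 1.299]
force: [-4.9, -16.6, 6.6]
width: -0.0
gripper_force: 8.4
```

Call:
{"method": "move_arm", "body": {
  "targets": "-1 -1.2 0 0 0 0 0;-1 -1.5 0 0 0 0 0;-1 -2 0 0 0 0 0;-1 0 0 -3 0 0 0;-1 0 0 -4 0 0 0"
}}

```text
clock: 12.23
eef_pos: [567.9, -79.6, 167.6]
tool_rot: [-3.131, 0.0, 1.302]
force: [1.3, 0.4, 1.3]
width: -0.2
gripper_force: 0.0
```

Call:
{"method": "move_arm", "body": {
  "targets": "-1 -2 0 -4 0 0 0;-1 -2 0 -2 0 0 0;-1 0 0 0 0 0 0;-1 0 0 0 0 0 0"
}}

```text
clock: 12.57
eef_pos: [561.5, -116.8, 228.6]
tool_rot: [3.142, -0.001, 1.302]
force: [-0.3, -0.3, -1.2]
width: 0.3
gripper_force: 0.0
```

```bash
python3 -c "
from h import *
d=get('wrist');t=get('top');c=cv2.resize(t['color'][120:220,175:320],(512,353),interpolation=cv2.INTER_CUBIC)
w=cv2.resize(d['color'][:230,120:420],(391,300))
o=np.zeros((353,910,3),np.uint8);o[:,:512]=c;o[:300,515:906]=w
cv2.imwrite('pics/f.png',cv2.resize(o,(796,309))[...,::-1])
s=read_state();print(s['eef_pos'],s['force'])"
```

```text
[ 560.5136065  -114.59861949  226.48040851] [-0.21263483  0.22998438  0.58589407]
```

View pics/f.png

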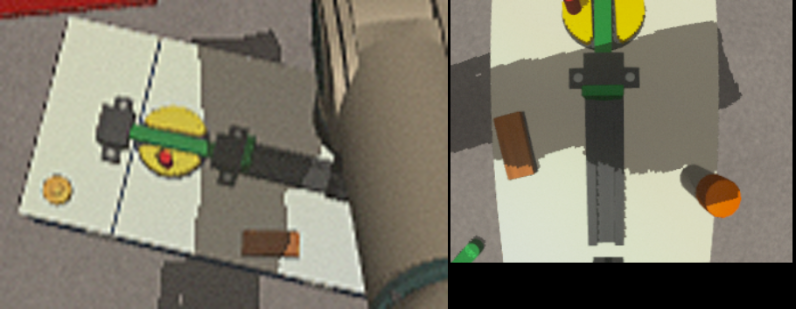

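The bar runs through the disc into the keeper. The tab at (602,90) stands against the guide block, the eraser, weight and glue stick are in place, and the hand is clear.

```bash
python3 -c "
from cell import order
print(order.finish_job())"
```

```text
the job is handed in; nothing more can be done
None
```

The chest is locked and the job is handed in: the disc is turned (post to -x), the bar is pushed through it until the tab stood against the guide block, the things around the lock were left where they stood, and the hand is clear.

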